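# Hook the tray of inlay strips forward

## Task

Pick up the draw hook by its wooden handle, hook its blade over the near wall of the tray that holds the long boxwood strips, and drag that tray straight towards you along the shelf, without lifting it, until its near edge lies over the brass rule let into the shelf, roughly square to it. Then unhook and stand the draw hook upright on the shelf again, clear of the tray. Move the tray with the hook only, never with the gripper, and leave the tray of veneer squares, the jar, the mallet and the roller where they are.

Things in the scene. Friction and masses are not known exactly. Their poses are not given: they have to be found in the camera images.
- hook_grip (a point): centre of the draw hook's handle, a dark wooden block 90 x 36 x 60 mm (x, y, z), 30 mm above its foot; grasp it across y from above. Loose, 0.3 kg, stands upright on the shelf. x points from handle to blade, z up. A flat steel arm 26 mm wide, 6 mm thick lies on the block (underside 60 mm above the foot) and runs 115 mm along +x from the block's centre, where a steel blade turns straight down.
- hook_tip (a point): lower end of the hook's blade: middle of its bottom edge, 112 mm along the hook's x from the block's centre and 4 mm above the level of the foot. The blade is 34 mm wide (y) and 6 mm thick (x) and is straight; it hangs 56 mm below the arm.
- strip_tray_lip (a point): tray to move: open, wooden, loose, 150 x 130 x 45 mm (x, y, z), about 0.5 kg, walls and floor 8 mm thick, with many long pale boxwood strips (tops 32 mm above the shelf) lying across its rear. Point: middle of the near wall's top edge at its outer face, 45 mm above the shelf. x points to the far wall, away from the robot, z up. From 8 to 78 mm behind this point the tray is empty.
- brass_rule: brass rule 40 mm wide (x) and 460 mm long (y), let flush into the shelf and fixed, nearer to the robot than the trays; origin at its centre, at shelf level. x points away from the robot, square to its length. It offers no obstacle.
- veneer_tray: bystander: a tray of the same size and make, beside the other (either may be on the left), holding a few flat veneer squares at its rear; origin under its centre. Not to be moved.
- jar: bystander: glass jar 74 mm across and 100 mm high with pale strips standing in it up to about 165 mm; origin under its centre.
- mallet: bystander: turned beech mallet standing on its head, 84 mm across, 220 mm high; origin under its centre.
- roller: bystander: chrome hand roller with a black rubber drum (44 mm diameter, 80 mm long), its handle 160 mm towards its own -x; origin under the drum's centre.

How it is judged (in metres and radians):
On the way, in this order (a step that is already met when the one before it is completed fails the run):
1. the hook's blade is behind the near wall of the strip tray, its lower end below the wall's top edge (x of hook_tip in the frame of strip_tray_lip between 0.006 and 0.075 m and y of hook_tip in the frame of strip_tray_lip between -0.058 and 0.058 m and z of hook_tip in the frame of strip_tray_lip below -0.008 m), for 0.1 s.
2. the tray has been drawn forward until its near edge is over the brass rule, with the blade still hooked behind the wall (all of step 1 and x of strip_tray_lip in the frame of brass_rule between -0.02 and 0.02 m and y of strip_tray_lip in the frame of brass_rule between -0.23 and 0.23 m and angle between the x axis of strip_tray_lip and the x axis of brass_rule, either way round below 0.3 rad), for 0.1 s.
At the end, for the whole second after the job is handed in: Middle of the strip tray's near edge within 20 mm of the brass rule's centre line and within its length, tray flat and within 17 degrees of square to the rule; draw hook upright on its foot on the shelf (within 8 degrees), blade out of the tray, not touching it; both at rest (x of strip_tray_lip in the frame of brass_rule between -0.02 and 0.02 m and y of strip_tray_lip in the frame of brass_rule between -0.23 and 0.23 m and angle between the x axis of strip_tray_lip and the x axis of brass_rule, either way round below 0.3 rad and angle between strip_tray_lip's own z axis and vertical below 0.08 rad and height (world z) of strip_tray_lip below 0.052 m and angle between hook_grip's own z axis and vertical below 0.15 rad and height (world z) of hook_grip between 0.022 and 0.038 m and (x of hook_tip in the frame of strip_tray_lip below 0 m or x of hook_tip in the frame of strip_tray_lip above 0.15 m or y of hook_tip in the frame of strip_tray_lip below -0.065 m or y of hook_tip in the frame of strip_tray_lip above 0.065 m) and contact force between hook and strip_tray below 0.1 N and linear speed of each of hook, strip_tray below 0.02 m/s).
It fails at once if the gripper or arm touches the strip tray (contact force between any of the fingers, the arm and strip_tray above 1 N).
It fails at once if the strip tray is lifted (its near edge more than 20 mm) or tipped by more than 0.2 rad (height (world z) of strip_tray_lip above 0.065 m or angle between strip_tray_lip's own z axis and vertical above 0.2 rad).
It fails at once if the tray of veneer squares is moved by more than 20 mm or tipped (distance of veneer_tray from where it was at the start of the episode above 0.02 m or angle between veneer_tray's own z axis and vertical above 0.3 rad).
It fails at once if the jar, the mallet or the roller is moved by more than 20 mm or tipped (distance of any of jar, mallet, roller from where it was at the start of the episode above 0.02 m or angle between any of jar, mallet, roller's own z axis and vertical above 0.3 rad).
It also fails if it takes over 51 s, if anything falls off the work surface, if the arm or the gripper's body presses on something with over 40 N, if the wrist force passes 120 N, or if a joint passes its speed limit or range.

## Robot

A 7-joint arm with a two-finger parallel gripper is mounted at the origin on the work surface. World frame = base frame: x ahead of the robot, y to its left, z up, the work surface at z = 0. Lengths are in m, angles in degrees, forces in N, time in s.
With the tool pointing down it reaches from about 0.425 to 0.875 m from the base axis. Payload 4.7 kg.
Tool frame: the origin (TCP) lies at the very end of the fingers, on their centre line; the grasp point (between the pads) lies 19 mm behind it; z points along the fingers, y is the direction in which the jaws open and shut (so a half turn about z gives the same grasp; the last joint's range is limited). The gripper opens to 87 mm and grips with 3 to 60 N. Pads are 19 mm wide; open, the fingers measure 117 mm over their backs; the gripper's body (75 mm by 190 mm) begins 51 mm behind the grasp point.
Start: joints at [-74.994, 18.392, -4.016, 83.108, 1.295, 78.541, -3.26], TCP at [0.159, 0.63, 0.223] pointing down, gripper open.
Joint ranges: [-163.93, 163.93], [-17.29, 119.83], [-79.2, 71.16], [3.27, 140.29], [-89.18, 269.18], [5.43, 117.66], [-154.24, 154.24]. Speed limits (degrees/s): [147.25, 147.25, 180, 180, 180, 180, 180].

## Interface

Orientations are given as [roll, pitch, yaw] about the fixed x, y, z axes, in that order (R = Rz(yaw) Ry(pitch) Rx(roll)).
In Python, from cell import monitor, read_camera, camera_info, env, look_for gives the robot as it stands.
- The arm moves only by the tool servo_tool, never from a script. Its argument "commands" is one flat list of numbers, 6 for each row, row after row: the shift along the tool's x, y, z in mm, then the turn, a rotation vector about the tool's x, y, z in degrees. A call has 1 to 10 rows; each row shifts and turns the commanded pose from where the row before left it, along the tool's axes as they then stand; what a row does not reach is not made up. A row lasts 1/10 s, in which the tool goes at most 50 mm and 8.59 degrees, less where a joint would pass 70% of its speed; a pose out of reach is approached as far as the arm can. A call is refused whole if a number of a shift passes 50 or a number of a turn 8.59, either way. A call with a gripper value outside its range is refused whole. "jaw" is the finger opening in mm, from 0 to 87, set as the call begins (left out, the last holds). The fingers move at their own pace and stop on an object; "newtons" is the grip in N (left out, the last holds). Time passes only in rows, so rows that do not move let the fingers close. It gives the time, the measured TCP pose, the force and the opening at its end, in the units of the state.
- monitor.get_obs(): the state, without advancing time (a new reading comes with each control period).
- read_camera(name): name is "scene" or "top"; returns (picture, depth): 384x512x3 uint8, red, green, blue; 384x512 float32, m along the optical axis (not along the pixel's ray), 0 where there is no reading.
- camera_info(name): a dict with "camera_matrix" (3x3 intrinsics, pixels), "R" (3x3) and "t" (3): a world point X has camera coordinates R X + t. Camera axes: x right, y down, z forward; pixel columns grow to the right and rows downward; lengths in m; the calibration is good to about 2 mm. A picture is of the moment at which its call begins. camera_info takes no time and is no camera call.
- env.sign_off(): hands the job in, once; it reports no verdict.
Trained networks look in the newest picture that a camera, given by its name, has taken for a name from the list of things; names that differ only in an ending like _2 or _b are one class to them, and where a whole thing is asked for, a point or a joint stands for the part that bears it (a point fixed in the world has none). Each returns a list of dicts, best first, with "conf" (0 to 1); they miss things now and then, are a little off and sometimes report something else, mostly with a low value. They report only what shows in the picture. A call takes as long as a camera call.
- look_for(camera, label): "box" ([left, top, width, height] in pixels, round what is visible of it).
The state is a dict: "time_s": time; "qpos": joint angles; "joint_velocities": joint speeds; "effort": joint torques, N m; "tool_pos": TCP position; "tool_rot": TCP orientation; "force": force on the tool from outside, world axes, zero at the start; "wrist_torque": the same for the moment, N m; "grip_width": finger opening in m.
Only numpy, scipy, OpenCV 4.12 (cv2) and the standard library are available. Lean on these libraries where they do the work, as an engineer would, in place of code of your own. Each camera call takes 0.05 s, during which the arm holds its last target.

## Working session

There is one attempt and no reset: what is moved stays moved. The work goes in short steps, Python scripts to look and compute and a tool call to move; the robot and the scene stay as the last step left them, time stands still between calls to the robot, and variables do not carry over. Pictures are saved under pics/ and viewed, and the job is handed in when it is done.

Besides the shell and the picture viewer there is one more tool, called after "Request:" by a JSON object that holds its "api" and its "payload", one argument or row to a line. servo_tool: Moves the arm, as the interface text tells. Its arguments: {"type":"object","properties":{"commands":{"type":"array","items":{"type":"number"}},"jaw":{"type":"number"},"newtons":{"type":"number"}},"required":["commands"]}

```bash
mkdir -p pics; ls; cat > h.py <<'E'
from cell import monitor, read_camera, camera_info, env, look_for
import numpy as np, cv2
def shot(n,f):
    p,d=read_camera(n); cv2.imwrite(f'pics/{f}.png',cv2.cvtColor(p,cv2.COLOR_RGB2BGR)); np.save(f'/tmp/{f}.npy',d); return p,d
def world(n,d):
    c=camera_info(n);K=np.array(c['camera_matrix']);R=np.array(c['R']);t=np.array(c['t'])
    v,u=np.mgrid[0:d.shape[0],0:d.shape[1]]
    P=np.stack([(u-K[0,2])/K[0,0]*d,(v-K[1,2])/K[1,1]*d,d],-1)
    return (P-t)@R
E
python3 - <<'E'
from h import *
for n in ['top','scene']:
    p,d=shot(n,n+'0')
    W=world(n,d)
    for l in ['hook_grip','hook_tip','strip_tray_lip','brass_rule','veneer_tray','jar','mallet','roller'] if n=='top' else ['hook_grip','strip_tray_lip']:
        for r in look_for(n,l)[:2]:
            b=r['box'];u=int(b[0]+b[2]/2);v=int(b[1]+b[3]/2)
            print(n,l,round(r['conf'],2),np.round(b),W[v,u].round(3))
o=monitor.get_obs();print(o)
E
```

```text
pics
top hook_grip 0.94 [376. 193.  25.  57.] [ 0.507 -0.321  0.068]
top strip_tray_lip 0.63 [284. 120.  48.  57.] [ 0.729 -0.115  0.01 ]
top strip_tray_lip 0.53 [193. 202. 157.  22.] [ 0.541 -0.001  0.002]
top brass_rule 0.94 [194. 202. 156.  20.] [ 0.544 -0.004 -0.003]
top veneer_tray 0.58 [208. 115.  46.  55.] [0.75  0.11  0.022]
top jar 0.59 [120. 225.  34.  23.] [0.484 0.39  0.004]
top mallet 0.96 [139. 165.  35.  29.] [0.632 0.307 0.116]
top roller 0.59 [370. 118.  39.  64.] [ 0.714 -0.35   0.022]
scene hook_grip 0.65 [113. 208.  42.  49.] [ 0.525 -0.325  0.067]
scene strip_tray_lip 0.98 [207. 224.  64.  72.] [ 0.726 -0.111  0.008]
scene strip_tray_lip 0.57 [314. 101.  25.  46.] [0.513 0.35  0.098]
{'time_s': 0.6, 'qpos': array([-74.99429647,  18.38899798,  -4.01529183,  83.10722495,
         1.29596946,  78.54112249,  -3.26056605]), 'joint_velocities': array([ 0.04563395,  0.07351746, -0.02090772, -0.08223794,  0.09072324,
       -0.0883937 , -0.10148706]), 'effort': array([-7.12416750e-05, -4.90791857e+01, -4.02899086e-01, -3.12612176e+01,
       -6.39385614e-02,  3.39392060e-02,  2.82359701e-05]), 'tool_pos': array([0.15947478, 0.63015777, 0.22262247]), 'tool_rot': array([1.79992163e+02, 3.97043096e-03, 1.65801945e+02]), 'force': array([ 0.00258471,  0.07785351, -1.32218937]), 'wrist_torque': array([0.00644573, 0.01708365, 0.04097698]), 'grip_width': 0.08698501383908988}
```

```bash
python3 - <<'E'
import cv2
a=cv2.imread('pics/top0.png');cv2.imwrite('pics/top0b.png',cv2.resize(a[90:290,100:440],None,fx=2.3,fy=2.3,interpolation=cv2.INTER_CUBIC))
a=cv2.imread('pics/scene0.png');cv2.imwrite('pics/scene0b.png',cv2.resize(a,None,fx=1.5,fy=1.5,interpolation=cv2.INTER_CUBIC))
E
```

```text
(no output)
```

View pics/top0b.png

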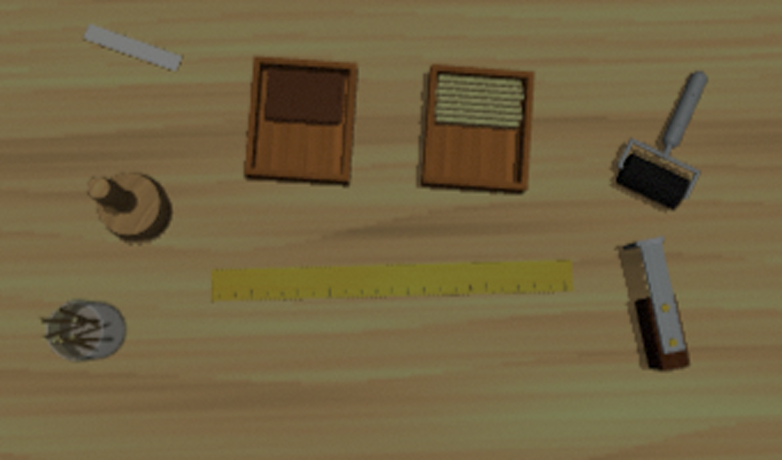

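View pics/scene0b.png

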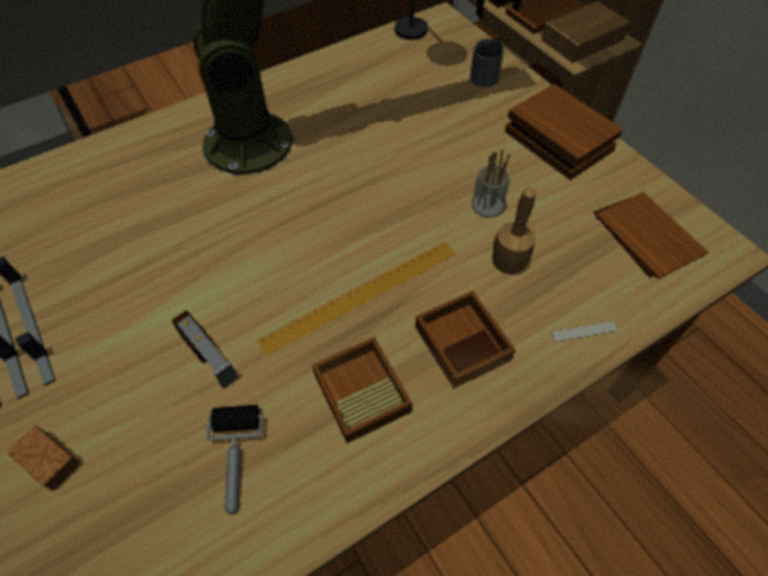

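```bash
cat >> h.py <<'E'
def rect(P,name=''):
    r=cv2.minAreaRect((P[:,:2]*1000).astype(np.float32)); print(name,len(P),'c',np.round(r[0],1),'size',np.round(r[1],1),'ang',round(r[2],1)); print('  corners',np.round(cv2.boxPoints(r),0).tolist(),'z',np.median(P[:,2]).round(4)); return r
def sel(W,x0,x1,y0,y1,z0,z1):
    m=(W[...,0]>x0)&(W[...,0]<x1)&(W[...,1]>y0)&(W[...,1]<y1)&(W[...,2]>z0)&(W[...,2]<z1); return m
E
python3 - <<'E'
from h import *
for n in ['top','scene']:
    d=np.load(f'/tmp/{n}0.npy');W=world(n,d)
    p=cv2.imread(f'pics/{n}0.png')
    print(n)
    m=sel(W,.4,.65,-.4,-.22,.055,.08);rect(W[m],'hookarm')
    m=sel(W,.62,.88,-.22,-.01,.035,.06);rect(W[m],'striptray')
    m=sel(W,.62,.88,-.0,.2,.035,.06);rect(W[m],'veneer')
    m=sel(W,.6,.9,-.45,-.24,.012,.08);rect(W[m],'roller')
    hsv=cv2.cvtColor(p,cv2.COLOR_BGR2HSV)
    m=sel(W,.45,.65,-.3,.3,-.02,.012)
    yy=m&(hsv[...,1]>180)&(hsv[...,2]>90); rect(W[yy],'rule')
c=camera_info('top');print(-np.array(c['R']).T@c['t']);c=camera_info('scene');print(-np.array(c['R']).T@c['t'])
E
```

```text
top
hookarm 672 c [ 504.4 -322.8] size [159.5  37.2] ang 9.4
  corners [[423.0, -317.0], [429.0, -354.0], [586.0, -328.0], [580.0, -291.0]] z 0.0646
striptray 603 c [ 731.2 -111.4] size [130.5 151.5] ang 84.2
  corners [[649.0, -169.0], [800.0, -184.0], [813.0, -54.0], [662.0, -39.0]] z 0.044
veneer 591 c [747.9 110.3] size [130.5 151.3] ang 84.5
  corners [[666.0, 53.0], [817.0, 38.0], [829.0, 168.0], [679.0, 182.0]] z 0.0438
roller 842 c [ 719.6 -363.7] size [ 98.1 183.7] ang 60.2
  corners [[615.0, -361.0], [775.0, -452.0], [824.0, -367.0], [664.0, -275.0]] z 0.0294
rule 21 c [544.5   4.6] size [446.9  31.2] ang 89.7
  corners [[528.0, -219.0], [559.0, -219.0], [561.0, 228.0], [530.0, 228.0]] z -0.001
scene
hookarm 584 c [ 507.3 -323. ] size [160.8  36.3] ang 9.4
  corners [[425.0, -318.0], [431.0, -354.0], [590.0, -328.0], [584.0, -292.0]] z 0.0657
striptray 731 c [ 733.4 -111.2] size [130.6 152.1] ang 84.3
  corners [[651.0, -169.0], [803.0, -184.0], [816.0, -54.0], [664.0, -39.0]] z 0.0447
veneer 687 c [750.2 110.5] size [133.3 153.1] ang 84.5
  corners [[668.0, 51.0], [820.0, 37.0], [833.0, 170.0], [680.0, 184.0]] z 0.0446
roller 1075 c [ 724.1 -360.5] size [ 97.1 181.6] ang 64.7
  corners [[621.0, -366.0], [785.0, -443.0], [827.0, -355.0], [663.0, -278.0]] z 0.0286
rule 1389 c [546.3   3.4] size [456.3  40.1] ang 89.7
  corners [[525.0, -225.0], [565.0, -225.0], [568.0, 231.0], [527.0, 232.0]] z 0.0009
[0.48495842 0.03827036 1.22283989]
[ 1.12529767 -0.31127504  1.01111102]
```

```bash
cat > plan.py <<'E'
import numpy as np
from scipy.spatial.transform import Rotation as Ro
def T(rpy): return Ro.from_euler('xyz',rpy,degrees=True)
def fwd(p,R,rows):
    for r in rows:
        p=p+R.apply(np.array(r[:3])/1000); R=R*Ro.from_rotvec(np.radians(r[3:]))
    return p,R
def rows_for(p,R,wps,rd=0):
    # wps: list of (pos, yaw) tool down roll180
    out=[]
    for q,y in wps:
        s=np.round(R.inv().apply(np.array(q)-p)*1000,rd)
        t=np.round(np.degrees((R.inv()*T([180,0,y])).as_rotvec()),1)
        r=[*s,*t]; out.append([float(v)+0. for v in r]); p,R=fwd(p,R,[r])
    return out,p,R
E
python3 - <<'E'
from h import *; from plan import *
o=monitor.get_obs();p=o['tool_pos'];R=T(o['tool_rot'])
N=26; w=[]
for i in range(1,N+1):
    f=i/N;az=np.radians(75.8+(-34.9-75.8)*f);r=.650+(.575-.650)*f
    z=.223+min(i*.03,.09)
    w.append(([r*np.cos(az),r*np.sin(az),z],165.8-6*i))
rw,p2,R2=rows_for(p,R,w)
for r in rw:print(r)
print(p2,R2.as_euler('xyz',degrees=True))
E
```

```text
[-48.0, -5.0, -30.0, 0.0, 0.0, 6.0]
[-48.0, -3.0, -30.0, 0.0, 0.0, 6.0]
[-48.0, -2.0, -30.0, 0.0, 0.0, 6.0]
[-47.0, 0.0, 0.0, 0.0, 0.0, 6.0]
[-48.0, 1.0, 0.0, 0.0, 0.0, 6.0]
[-47.0, 3.0, 0.0, 0.0, 0.0, 6.0]
[-47.0, 4.0, 0.0, 0.0, 0.0, 6.0]
[-46.0, 5.0, 0.0, 0.0, 0.0, 6.0]
[-46.0, 7.0, 0.0, 0.0, 0.0, 6.0]
[-46.0, 8.0, 0.0, 0.0, 0.0, 6.0]
[-45.0, 9.0, 0.0, 0.0, 0.0, 6.0]
[-45.0, 11.0, 0.0, 0.0, 0.0, 6.0]
[-44.0, 12.0, 0.0, 0.0, 0.0, 6.0]
[-44.0, 13.0, 0.0, 0.0, 0.0, 6.0]
[-42.0, 14.0, 0.0, 0.0, 0.0, 6.0]
[-43.0, 16.0, 0.0, 0.0, 0.0, 6.0]
[-41.0, 17.0, 0.0, 0.0, 0.0, 6.0]
[-41.0, 18.0, 0.0, 0.0, 0.0, 6.0]
[-40.0, 19.0, 0.0, 0.0, 0.0, 6.0]
[-40.0, 20.0, 0.0, 0.0, 0.0, 6.0]
[-38.0, 21.0, 0.0, 0.0, 0.0, 6.0]
[-38.0, 23.0, 0.0, 0.0, 0.0, 6.0]
[-36.0, 23.0, 0.0, 0.0, 0.0, 6.0]
[-36.0, 24.0, 0.0, 0.0, 0.0, 6.0]
[-35.0, 26.0, 0.0, 0.0, 0.0, 6.0]
[-34.0, 26.0, 0.0, 0.0, 0.0, 6.0]
[ 0.47182077 -0.32893948  0.31254305] [-1.79994455e+02 -6.81488731e-03  9.80194460e+00]
```

Request:
{"api": "servo_tool", "payload": {
  "commands": [0,0,-45,0,0,0,-48,-5,-45,0,0,6,-48,-3,0,0,0,6,-48,-2,0,0,0,6,-47,0,0,0,0,6,-48,1,0,0,0,6,-47,3,0,0,0,6,-47,4,0,0,0,6,-46,5,0,0,0,6,-46,7,0,0,0,6]
}}

```text
time_s: 1.6
tool_pos: [0.4857, 0.3827, 0.3017]
tool_rot: [180.0, -0.0, 111.6]
force: [0.4, 0.7, -0.7]
grip_width: 0.0871
```

Request:
{"api": "servo_tool", "payload": {
  "commands": [-46,8,0,0,0,6,-45,9,0,0,0,6,-45,11,0,0,0,6,-44,12,0,0,0,6,-44,13,0,0,0,6,-42,14,0,0,0,6,-43,16,0,0,0,6,-41,17,0,0,0,6,-41,18,0,0,0,6,-40,19,0,0,0,6]
}}

```text
time_s: 2.6
tool_pos: [0.5819, -0.0505, 0.3018]
tool_rot: [180.0, -0.0, 51.6]
force: [-0.1, 0.7, 0.4]
grip_width: 0.0872
```

Request:
{"api": "servo_tool", "payload": {
  "commands": [-40,20,0,0,0,6,-38,21,0,0,0,6,-38,23,0,0,0,6,-36,23,0,0,0,6,-36,24,0,0,0,6,-35,26,0,0,0,6,-34,26,0,0,0,6,0,0,0,0,0,0,0,0,0,0,0,0]
}}

```text
time_s: 3.5
tool_pos: [0.4601, -0.3258, 0.302]
tool_rot: [-180.0, -0.1, 9.7]
force: [0.3, 0.1, 0.7]
grip_width: 0.0872
```

Request:
{"api": "servo_tool", "payload": {
  "commands": [11,5,40,0,0,0.3,0,0,45,0,0,0,0,0,45,0,0,0,0,0,45,0,0,0,0,0,40,0,0,0,0,0,25,0,0,0,0,0,22,0,0,0,0,0,20,0,0,0,0,0,0,0,0,0]
}}

```text
time_s: 4.4
tool_pos: [0.4719, -0.3246, 0.0166]
tool_rot: [-179.8, 0.3, 9.7]
force: [-0.1, 0.5, -0.3]
grip_width: 0.0871
```

```bash
python3 - <<'E'
from h import *
shot('scene','scene1');p,d=shot('top','top1')
a=cv2.imread('pics/scene1.png');cv2.imwrite('pics/scene1b.png',cv2.resize(a[120:320,60:360],None,fx=2.5,fy=2.5,interpolation=cv2.INTER_CUBIC))
E
```

```text
(no output)
```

View pics/scene1b.png

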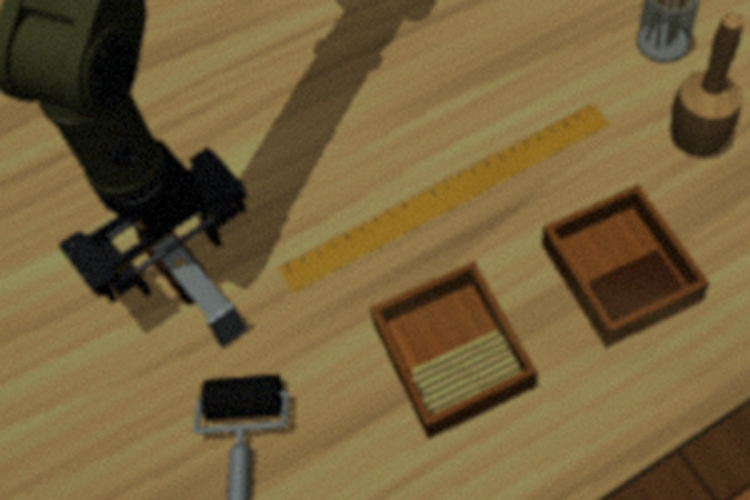

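Request:
{"api": "servo_tool", "payload": {
  "commands": [0,4,-2,0,0,0.2,0,0,0,0,0,0]
}}

```text
time_s: 4.7
tool_pos: [0.4746, -0.333, 0.0233]
tool_rot: [179.9, -0.1, 9.3]
force: [-0.9, -0.5, 0.3]
grip_width: 0.0869
```

Request:
{"api": "servo_tool", "payload": {
  "commands": [0,0,0,0,0,0,0,0,0,0,0,0,0,0,0,0,0,0,0,0,0,0,0,0,0,0,0,0,0,0,0,0,0,0,0,0,0,0,0,0,0,0,0,0,0,0,0,0],
  "jaw": 20,
  "newtons": 45
}}

```text
time_s: 5.5
tool_pos: [0.4731, -0.3311, 0.0216]
tool_rot: [-179.9, 0.0, 9.3]
force: [-0.7, 2.1, 2.0]
grip_width: 0.0356
```

Request:
{"api": "servo_tool", "payload": {
  "commands": [0,0,-10,0,0,0,0,0,-20,0,0,0,0,0,-20,0,0,0,0,0,-20,0,0,0,0,0,-10,0,0,0,0,0,0,0,0,0,0,0,0,0,0,0,0,0,0,0,0,0]
}}

```text
time_s: 6.3
tool_pos: [0.4725, -0.3313, 0.1005]
tool_rot: [-179.9, 0.1, 9.3]
force: [0.4, -0.2, -3.3]
grip_width: 0.0356
```

```bash
python3 - <<'E'
from h import *
from plan import *
o=monitor.get_obs();p=o['tool_pos'];print(p,o['tool_rot'],o['grip_width'],o['force'])
for n in ['scene','top']:
    _,d=shot(n,n+'2');W=world(n,d)
    m=sel(W,p[0]+.05,.65,-.4,-.22,.1,.17);P=W[m];r=rect(P,n)
    far=P[P[:,0]>P[:,0].max()-.02];print('far',far.mean(0),'z range',P[:,2].min(),P[:,2].max(),np.median(P[P[:,0]<.56][:,2]),np.median(far[:,2]))
o=monitor.get_obs();p=o['tool_pos'];print(p,o['tool_rot'],o['grip_width'],o['force'])
a=cv2.imread('pics/scene2.png');cv2.imwrite('pics/scene2b.png',cv2.resize(a[120:320,60:360],None,fx=2.5,fy=2.5,interpolation=cv2.INTER_CUBIC))
# path
R=T(o['tool_rot']); goal=np.array([.580,-.0965,p[2]]); N=9
w=[(p+(goal-p)*i/N, o['tool_rot'][2]+(-5.6-o['tool_rot'][2])*i/N) for i in range(1,N+1)]
rw,p2,R2=rows_for(p,R,w)
for r in rw:print(r)
print(p2,R2.as_euler('xyz',degrees=True))
E
```

```text
[ 0.4725032  -0.33133602  0.10047807] [-1.79933737e+02  9.35670641e-02  9.30840422e+00] 0.035644401755668076 [ 0.42693047 -0.24093067 -3.32690151]
scene 358 c [ 554.5 -315.8] size [67.  34.1] ang 5.3
  corners [[520.0, -302.0], [523.0, -336.0], [589.0, -330.0], [586.0, -296.0]] z 0.144
far [ 0.58224506 -0.31350236  0.13058378] z range 0.10005183736088163 0.14860968094980118 0.1451559266900891 0.1347767609816033
top 272 c [ 552.3 -314.8] size [63.  33.7] ang 6.6
  corners [[519.0, -302.0], [523.0, -335.0], [586.0, -328.0], [582.0, -294.0]] z 0.144
far [ 0.5752972  -0.31168888  0.14042868] z range 0.10054332143681992 0.15147483760608876 0.14409436339648438 0.1438624623994118
[ 0.47259104 -0.33151669  0.10061165] [-1.79947670e+02  8.87804505e-02  9.30188059e+00] 0.03564396241630316 [ 0.32296157 -0.58951488 -2.84387511]
[16.0, -24.0, 0.0, -0.1, 0.1, 1.7]
[15.0, -24.0, 0.0, 0.0, 0.0, 1.6]
[15.0, -25.0, 0.0, 0.0, 0.0, 1.7]
[14.0, -25.0, 0.0, 0.0, 0.0, 1.6]
[13.0, -26.0, 0.0, 0.0, 0.0, 1.7]
[12.0, -25.0, 0.0, 0.0, 0.0, 1.6]
[12.0, -27.0, 0.0, 0.0, 0.0, 1.7]
[11.0, -26.0, 0.0, 0.0, 0.0, 1.6]
[10.0, -27.0, 0.0, 0.0, 0.0, 1.7]
[ 0.58003198 -0.09660279  0.10046715] [ 1.79955013e+02 -2.20298469e-02 -5.59811854e+00]
```

View pics/scene2b.png

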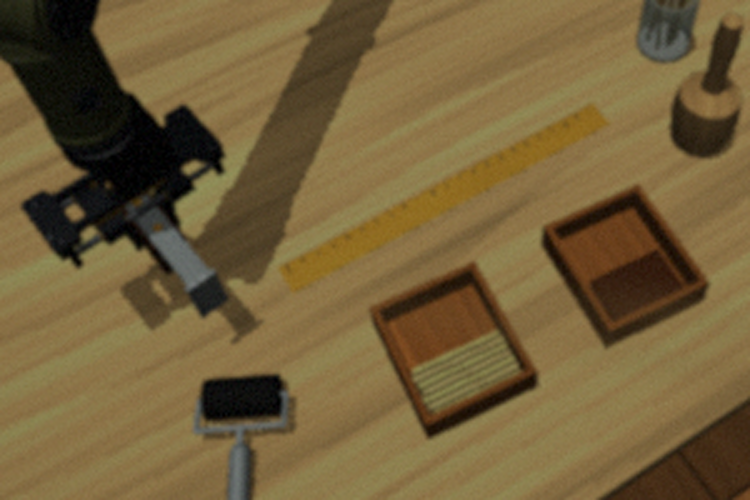

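Request:
{"api": "servo_tool", "payload": {
  "commands": [16,-24,0,0,0,1.7,15,-24,0,0,0,1.6,15,-25,0,0,0,1.7,14,-25,0,0,0,1.6,13,-26,0,0,0,1.7,12,-25,0,0,0,1.6,12,-27,0,0,0,1.7,11,-26,0,0,0,1.6,10,-27,0,0,0,1.7,0,0,0,0,0,0]
}}

```text
time_s: 7.4
tool_pos: [0.5823, -0.0907, 0.1006]
tool_rot: [-179.9, 0.0, -5.2]
force: [0.4, 0.1, -3.2]
grip_width: 0.036
```

Request:
{"api": "servo_tool", "payload": {
  "commands": [0,0,0,0,0,0,0,0,0,0,0,0,0,0,0,0,0,0]
}}

```text
time_s: 7.7
tool_pos: [0.58, -0.0985, 0.1016]
tool_rot: [180.0, 0.0, -5.7]
force: [0.8, -0.6, -2.6]
grip_width: 0.0354
```

```bash
cat >> h.py <<'E'
def trayest(tag,x0,x1,y0,y1):
    for n in ['scene','top']:
        _,d=shot(n,n+tag);W=world(n,d)
        m=sel(W,x0,x1,y0,y1,.035,.055);rect(W[m],n+' tray')
E
python3 - <<'E'
from h import *
trayest('3',.62,.88,-.22,-.01)
o=monitor.get_obs();p=o['tool_pos'];print(p,o['tool_rot'],o['grip_width'],o['force'])
for n in ['scene','top']:
    W=world(n,np.load(f'/tmp/{n}3.npy'))
    m=sel(W,p[0]+.05,.75,-.2,-.0,.1,.17);P=W[m];r=rect(P,n)
a=cv2.imread('pics/scene3.png');cv2.imwrite('pics/scene3b.png',cv2.resize(a[120:320,60:360],None,fx=2.5,fy=2.5,interpolation=cv2.INTER_CUBIC))
E
```

```text
scene tray 670 c [ 733.7 -111.3] size [130.8 152.5] ang 84.3
  corners [[651.0, -169.0], [803.0, -184.0], [816.0, -54.0], [664.0, -39.0]] z 0.0447
top tray 479 c [ 732.  -111.4] size [130.5 151.8] ang 84.2
  corners [[650.0, -169.0], [801.0, -184.0], [814.0, -54.0], [663.0, -39.0]] z 0.0439
[ 0.58024932 -0.09812766  0.10167976] [ 1.79998105e+02 -4.77116168e-04 -5.70368634e+00] 0.0357144438463185 [-0.38017116  0.2484491  -3.73361442]
scene 335 c [ 663.1 -108.3] size [34.2 65.4] ang 86.0
  corners [[629.0, -123.0], [694.0, -128.0], [697.0, -93.0], [632.0, -89.0]] z 0.1451
top 76 c [675.  -95.8] size [21.  48.1] ang 61.5
  corners [[649.0, -94.0], [691.0, -116.0], [701.0, -98.0], [659.0, -75.0]] z 0.1443
```

View pics/scene3b.png

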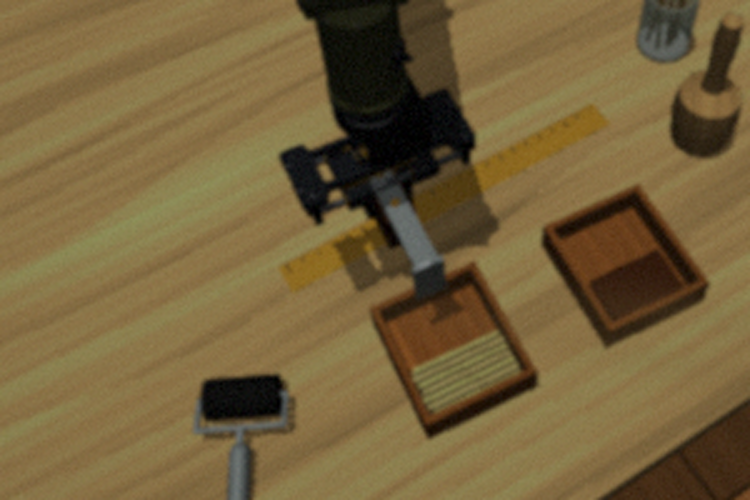

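Request:
{"api": "servo_tool", "payload": {
  "commands": [0,0,15,0,0,0,0,0,20,0,0,0,0,0,20,0,0,0,0,0,12,0,0,0,0,0,0,0,0,0,0,0,0,0,0,0]
}}

```text
time_s: 8.4
tool_pos: [0.5807, -0.0973, 0.0347]
tool_rot: [180.0, -0.0, -5.6]
force: [-0.2, -0.6, -2.6]
grip_width: 0.0356
```

Request:
{"api": "servo_tool", "payload": {
  "commands": [-4,0,0,0,0,0,-5,0,0,0,0,0,-5,0,0,0,0,0,-5,0,0,0,0,0,0,0,0,0,0,0,0,0,0,0,0,0]
}}

```text
time_s: 9.0
tool_pos: [0.5618, -0.0949, 0.0348]
tool_rot: [-180.0, -0.0, -5.6]
force: [-0.3, -0.1, -3.1]
grip_width: 0.0357
```

```bash
python3 - <<'E'
from h import *
trayest('4',.60,.88,-.22,-.01)
o=monitor.get_obs();p=o['tool_pos'];print(p,o['tool_rot'],o['grip_width'],o['force'])
a=cv2.imread('pics/scene4.png');cv2.imwrite('pics/scene4b.png',cv2.resize(a[170:320,160:360],None,fx=3.5,fy=3.5,interpolation=cv2.INTER_CUBIC))
E
```

```text
scene tray 728 c [ 705.9 -108.3] size [130.9 208.8] ang 83.9
  corners [[595.0, -162.0], [803.0, -184.0], [817.0, -54.0], [609.0, -32.0]] z 0.0444
top tray 534 c [ 731.6 -111.3] size [130.4 151.3] ang 84.2
  corners [[650.0, -168.0], [800.0, -184.0], [813.0, -54.0], [663.0, -39.0]] z 0.0438
[ 0.56203165 -0.09499627  0.03480867] [-1.79992601e+02 -3.24432966e-02 -5.58331665e+00] 0.036010037319932235 [-0.57787854 -0.22713783 -3.41355355]
```

View pics/scene4b.png

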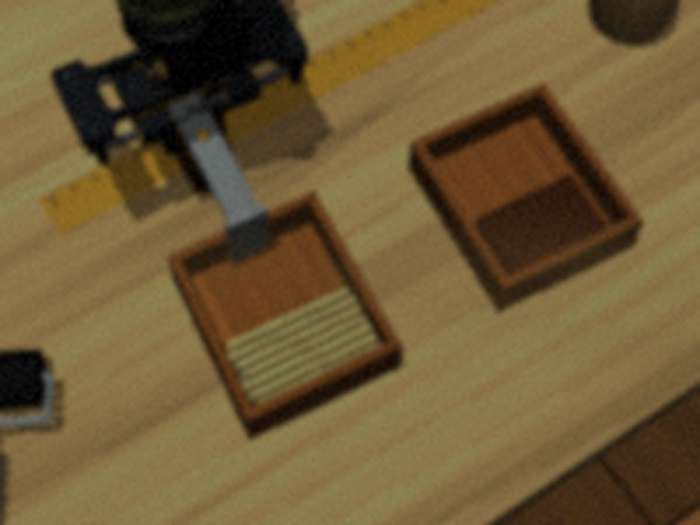

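Request:
{"api": "servo_tool", "payload": {
  "commands": [-4,0,0,0,0,0,-8,1,0,0,0,0,-12,1,0,0,0,0,-12,1,0,0,0,0,-12,1,0,0,0,0,-12,1,0,0,0,0,-12,1,0,0,0,0,-8,1,0,0,0,0,-4,0,0,0,0,0,0,0,0,0,0,0]
}}

```text
time_s: 10.1
tool_pos: [0.4763, -0.0937, 0.0345]
tool_rot: [-180.0, 0.1, -5.6]
force: [0.7, -0.7, -2.2]
grip_width: 0.0355
```

```bash
python3 - <<'E'
from h import *
o=monitor.get_obs();p=o['tool_pos']
trayest('5',p[0]+.075,.88,-.22,-.01)
o=monitor.get_obs();p=o['tool_pos'];print(p,o['tool_rot'],o['grip_width'],o['force'])
a=cv2.imread('pics/scene5.png');cv2.imwrite('pics/scene5b.png',cv2.resize(a[150:320,160:360],None,fx=3.5,fy=3.5,interpolation=cv2.INTER_CUBIC))
E
```

```text
scene tray 659 c [ 651.  -109.9] size [130.6 152.6] ang 84.2
  corners [[568.0, -167.0], [720.0, -183.0], [733.0, -53.0], [582.0, -37.0]] z 0.0446
top tray 572 c [ 648.7 -110.4] size [130.9 150.6] ang 84.4
  corners [[567.0, -168.0], [717.0, -183.0], [730.0, -53.0], [580.0, -38.0]] z 0.044
[ 0.4763303  -0.09371937  0.03424834] [-1.79992430e+02  1.39440339e-01 -5.59201513e+00] 0.03590802204007576 [ 0.90061806  0.56545973 -3.04621306]
```

View pics/scene5b.png

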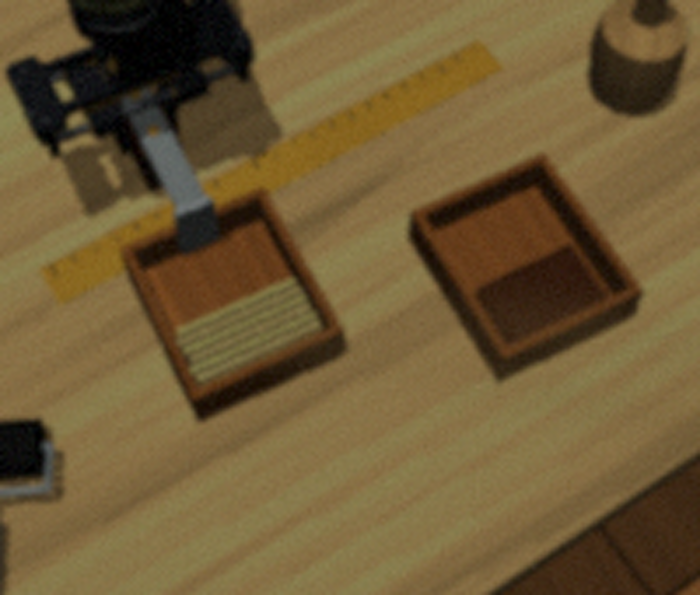

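Request:
{"api": "servo_tool", "payload": {
  "commands": [-5,1,0,0,0,0,-8,1,0,0,0,0,-8,1,0,0,0,0,-5,0,0,0,0,0,-3,0,0,0,0,0,0,0,0,0,0,0,0,0,0,0,0,0,0,0,0,0,0,0]
}}

```text
time_s: 11.0
tool_pos: [0.4477, -0.094, 0.0344]
tool_rot: [-180.0, 0.1, -5.6]
force: [-0.5, -0.2, -2.5]
grip_width: 0.0359
```

```bash
python3 - <<'E'
from h import *
o=monitor.get_obs();p=o['tool_pos']
trayest('6',p[0]+.075,.88,-.22,-.01)
o=monitor.get_obs();p=o['tool_pos'];print(p,o['tool_rot'],o['grip_width'],o['force'])
a=cv2.imread('pics/scene6.png');cv2.imwrite('pics/scene6b.png',cv2.resize(a[150:320,160:360],None,fx=3.5,fy=3.5,interpolation=cv2.INTER_CUBIC))
E
```

```text
scene tray 647 c [ 622.1 -110.3] size [130.4 153.8] ang 84.4
  corners [[539.0, -168.0], [692.0, -183.0], [705.0, -53.0], [552.0, -38.0]] z 0.0447
top tray 568 c [ 619.5 -110.4] size [130.5 150.5] ang 84.5
  corners [[538.0, -168.0], [688.0, -182.0], [701.0, -53.0], [551.0, -38.0]] z 0.0441
[ 0.44798597 -0.09402678  0.03447461] [ 1.79991484e+02  5.11615705e-02 -5.59214079e+00] 0.03569444930800006 [ 0.61103362  0.21845226 -2.94924596]
```

View pics/scene6b.png

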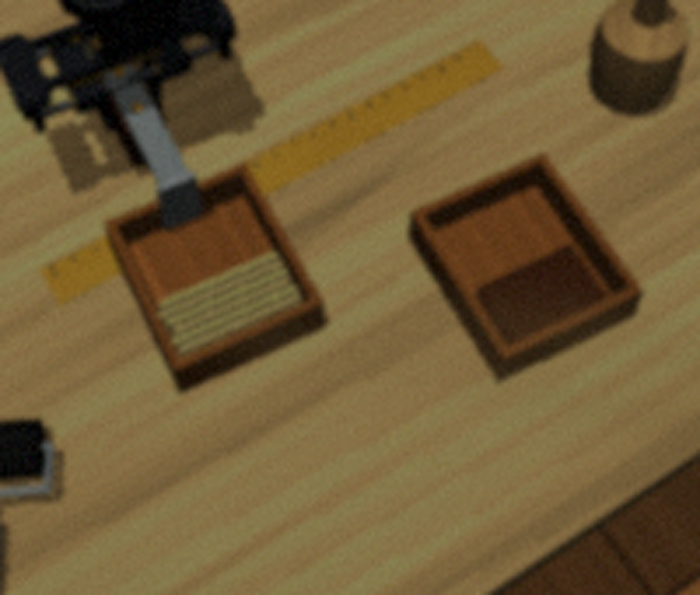

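Request:
{"api": "servo_tool", "payload": {
  "commands": [4,0,0,0,0,0,5,0,0,0,0,0,0,0,0,0,0,0,0,0,-15,0,0,0,0,0,-20,0,0,0,0,0,-20,0,0,0,0,0,-15,0,0,0,0,0,0,0,0,0,0,0,0,0,0,0]
}}

```text
time_s: 12.0
tool_pos: [0.4572, -0.0948, 0.1044]
tool_rot: [-180.0, -0.0, -5.6]
force: [-0.2, 0.3, -3.6]
grip_width: 0.0359
```

Request:
{"api": "servo_tool", "payload": {
  "commands": [2,15,0,0,0,0,4,28,0,0,0,0,5,30,0,0,0,0,5,30,0,0,0,0,5,30,0,0,0,0,5,30,0,0,0,0,5,30,0,0,0,0,4,28,0,0,0,0,2,15,0,0,0,0,0,0,0,0,0,0]
}}

```text
time_s: 13.0
tool_pos: [0.4692, -0.3362, 0.1032]
tool_rot: [179.9, 0.2, -5.8]
force: [-0.5, -0.1, -3.4]
grip_width: 0.0357
```

Request:
{"api": "servo_tool", "payload": {
  "commands": [0,0,15,0,0,0,0,0,20,0,0,0,0,0,15,0,0,0,0,0,10,0,0,0,0,0,5,0,0,0,0,0,0,0,0,0,0,0,0,0,0,0]
}}

```text
time_s: 13.7
tool_pos: [0.4715, -0.3337, 0.0401]
tool_rot: [180.0, -0.1, -5.6]
force: [-0.5, -1.0, -2.4]
grip_width: 0.0353
```

Request:
{"api": "servo_tool", "payload": {
  "commands": [0,0,7,0,0,0,0,0,5,0,0,0,0,0,3,0,0,0,0,0,0,0,0,0,0,0,0,0,0,0]
}}

```text
time_s: 14.2
tool_pos: [0.471, -0.3335, 0.0246]
tool_rot: [-180.0, 0.0, -5.6]
force: [-0.2, -0.7, -2.7]
grip_width: 0.0355
```

Request:
{"api": "servo_tool", "payload": {
  "commands": [0,0,2,0,0,0,0,0,0,0,0,0,0,0,0,0,0,0]
}}

```text
time_s: 14.5
tool_pos: [0.4711, -0.3334, 0.0226]
tool_rot: [-180.0, -0.0, -5.6]
force: [-0.6, 0.2, -1.3]
grip_width: 0.0354
```

Request:
{"api": "servo_tool", "payload": {
  "commands": [0,0,1,0,0,0,0,0,0,0,0,0,0,0,0,0,0,0]
}}

```text
time_s: 14.8
tool_pos: [0.4711, -0.3334, 0.0217]
tool_rot: [-180.0, -0.0, -5.6]
force: [0.1, 0.4, -2.0]
grip_width: 0.0355
```

Request:
{"api": "servo_tool", "payload": {
  "commands": [0,0,0.7,0,0,0,0,0,0,0,0,0,0,0,0,0,0,0]
}}

```text
time_s: 15.1
tool_pos: [0.4712, -0.3334, 0.0215]
tool_rot: [-180.0, -0.0, -5.6]
force: [-2.8, 2.4, 4.4]
grip_width: 0.0355
```

Request:
{"api": "servo_tool", "payload": {
  "commands": [0,0,0,0,0,0,0,0,0,0,0,0,0,0,0,0,0,0]
}}

```text
time_s: 15.4
tool_pos: [0.4711, -0.3335, 0.0215]
tool_rot: [-180.0, -0.0, -5.6]
force: [-2.8, 2.1, 5.9]
grip_width: 0.0355
```

Contact with the shelf (the force reversed sign). Release and retract.

Request:
{"api": "servo_tool", "payload": {
  "commands": [0,0,0,0,0,0,0,0,0,0,0,0,0,0,0,0,0,0,0,0,0,0,0,0,0,0,0,0,0,0,0,0,0,0,0,0,0,0,0,0,0,0,0,0,0,0,0,0],
  "jaw": 87
}}

```text
time_s: 16.2
tool_pos: [0.4711, -0.3334, 0.021]
tool_rot: [-180.0, -0.0, -5.6]
force: [-1.0, -0.2, -0.7]
grip_width: 0.0855
```

Request:
{"api": "servo_tool", "payload": {
  "commands": [0,0,-10,0,0,0,0,0,-25,0,0,0,0,0,-40,0,0,0,0,0,-45,0,0,0,0,0,-45,0,0,0,0,0,-30,0,0,0,0,0,0,0,0,0,0,0,0,0,0,0]
}}

```text
time_s: 17.0
tool_pos: [0.4713, -0.3336, 0.2168]
tool_rot: [-180.0, -0.1, -5.6]
force: [0.1, -0.0, -0.3]
grip_width: 0.0869
```

```bash
python3 - <<'E'
from h import *
trayest('7',.45,.88,-.22,-.01)
for n in ['scene','top']:
    W=world(n,np.load(f'/tmp/{n}7.npy'))
    rect(W[sel(W,.4,.65,-.42,-.25,.055,.08)],n+' hookarm')
    rect(W[sel(W,.62,.88,-.0,.2,.035,.06)],'veneer')
    rect(W[sel(W,.62,.9,-.46,-.24,.012,.08)],'roller')
    hsv=cv2.cvtColor(cv2.imread(f'pics/{n}7.png'),cv2.COLOR_BGR2HSV)
    m=sel(W,.45,.65,-.3,.3,-.02,.012); rect(W[m&(hsv[...,1]>180)&(hsv[...,2]>90)],'rule')
o=monitor.get_obs();print(o['time_s'],o['tool_pos'],o['grip_width'],o['force'])
a=cv2.imread('pics/scene7.png');cv2.imwrite('pics/scene7b.png',cv2.resize(a[100:350,50:380],None,fx=2.3,fy=2.3,interpolation=cv2.INTER_CUBIC))
E
```

```text
scene tray 650 c [ 621.1 -110.3] size [130.  154.3] ang 84.4
  corners [[538.0, -167.0], [692.0, -183.0], [704.0, -53.0], [551.0, -38.0]] z 0.0447
top tray 598 c [ 618.9 -110.3] size [130.6 150.3] ang 84.5
  corners [[538.0, -168.0], [687.0, -183.0], [700.0, -52.0], [550.0, -38.0]] z 0.0442
scene hookarm 582 c [ 504.5 -337. ] size [ 36.2 162.8] ang 83.9
  corners [[422.0, -346.0], [583.0, -364.0], [587.0, -328.0], [425.0, -310.0]] z 0.0656
veneer 684 c [750.2 110.3] size [132.5 152.2] ang 84.7
  corners [[668.0, 51.0], [820.0, 37.0], [832.0, 169.0], [681.0, 183.0]] z 0.0445
roller 1078 c [ 723.6 -362.5] size [ 97.3 180.9] ang 62.8
  corners [[621.0, -364.0], [782.0, -447.0], [826.0, -361.0], [665.0, -278.0]] z 0.0289
rule 1450 c [571.5   3.9] size [ 90.  455.7] ang 0.2
  corners [[525.0, 232.0], [527.0, -224.0], [617.0, -224.0], [616.0, 232.0]] z 0.0025
top hookarm 249 c [ 503.3 -334.9] size [ 34.4 159.7] ang 84.3
  corners [[422.0, -344.0], [581.0, -360.0], [584.0, -326.0], [426.0, -310.0]] z 0.0652
veneer 584 c [747.9 110.2] size [130.4 151.5] ang 84.5
  corners [[666.0, 53.0], [817.0, 38.0], [830.0, 168.0], [679.0, 182.0]] z 0.0438
roller 840 c [ 720.8 -362.6] size [ 97.4 182.6] ang 62.2
  corners [[617.0, -363.0], [779.0, -448.0], [824.0, -362.0], [663.0, -277.0]] z 0.0295
rule 207 c [579.7  19.9] size [ 93.1 397.1] ang 2.3
  corners [[525.0, 216.0], [541.0, -180.0], [634.0, -177.0], [618.0, 220.0]] z 0.0068
17.1 [ 0.47044633 -0.33280186  0.21492578] 0.08724042599051009 [-1.01251223 -0.88794889 -0.1862677 ]
```

View pics/scene7b.png

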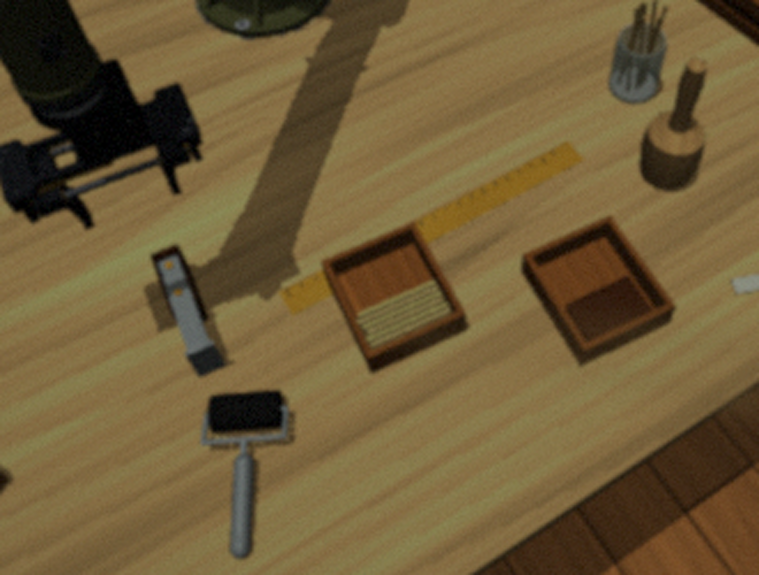

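```bash
python3 -c "
from h import *
print(env.sign_off())"
```

```text
the job is handed in; nothing more can be done
None
```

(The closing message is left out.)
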